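# Put the toy locomotive bodies away in the fitted drawer

### The job

Pull the drawer of the little bench cabinet right out and put every wooden toy locomotive body on the bench into it, one to a lane, each lying flat on its base on the drawer floor between the strips with its chimney end towards the drawer's handle and its red-roofed cab towards the back; some stand on end and must be laid down first. When they are all in, push the drawer fully shut and then slide its red-tabbed bolt fully home; leave the other things on the bench where they are.

Things in the scene. Friction and masses are not known exactly. Their poses are not given: they have to be found in the camera images.
- loco1: wooden toy locomotive body, 80 mm long (x), 34 wide (y), flat sides, 80 g; starts on its base; may be absent (None). Origin: centre of the underside; +x to the nose, +z to the roof. Boiler x -10 to 40 mm, 32 high; red-roofed cab x -40 to -10, 52 high; black chimney 16 mm across at x 28, top 46 above base. Centre of mass x -5, z 21. All five locos are alike
- loco2: locomotive body like loco1, same frame; starts on its base; may be absent (None). 
- loco3: locomotive body like loco1, same frame; starts on its base; may be absent (None). 
- loco4: locomotive body like loco1, same frame; starts on end, on its cab's back wall, nose up; may be absent (None). Then its x axis points up, the origin is 40 mm above the bench, its +z (roof side) looks roughly towards the robot; a push 70 mm up on the chimney, towards its base side (-z), tips it over onto its base
- loco5: locomotive body like loco1, same frame; starts on end, on its cab's back wall, nose up; may be absent (None). Then its x axis points up, the origin is 40 mm above the bench, its +z (roof side) looks roughly towards the robot; a push 70 mm up on the chimney, towards its base side (-z), tips it over onto its base
- loco1_nose (a point): middle of the nose of loco1 (x 40, y 0, z 16 mm in its frame)
- loco2_nose (a point): middle of the nose of loco2 (x 40, y 0, z 16 mm in its frame)
- loco3_nose (a point): middle of the nose of loco3 (x 40, y 0, z 16 mm in its frame)
- loco4_nose (a point): middle of the nose of loco4 (x 40, y 0, z 16 mm in its frame)
- loco5_nose (a point): middle of the nose of loco5 (x 40, y 0, z 16 mm in its frame)
- drawer (a joint): how far the drawer is out, m: 0 shut, 0.14 fully out; it stays where it is left and slides at about 1.5 N
- tray (a point): centre of the drawer's inner floor, moves with it; z up, x from handle to back (opens along -x). Inside 102 mm long (x), 292 wide (y); side and back walls 40 high, front 68. Four lanes along x at y -99, -33, 33, 99 mm, each 44 wide, between wooden strips 8 mm high and 22 wide (25 at the sides). Floor is 18 mm above the bench
- handle (a point): middle of the drawer's steel bar handle, moves with it, axes as tray. Bar 10 mm thick, 100 mm long along y, its centre 38 mm in front of the green front panel and 70 mm above the bench. The panel is 12 mm thick, 320 wide, top edge 86 mm above the bench
- bolt (a joint): how far the bolt on the drawer's front is shot, m: 0 drawn back, 0.035 fully shot into its keeper on the cabinet; stays where left, slides at about 1 N
- bolt_tab (a point): middle of the red push tab of the brass bolt, rides on the drawer front; axes as tray; the bolt shoots along +y. Tab 12 x 12 mm, upright, standing free above the bolt from 80 to 110 mm above the bench (this point at 100 mm), 20 mm in front of the green panel, 100 mm to the +y side of the handle's middle when drawn back
- cabinet: dark wooden bench-top cabinet, fixed, 160 mm deep (x), 340 wide (y), 100 high, origin under its centre, front towards its -x (the robot)
- glue: white glue bottle with red cap, 54 mm across, 150 mm tall; to be left alone
- tin: blue paint tin, 70 mm across, 80 mm tall; to be left alone
- hammer: hammer lying on the bench; to be left alone
- screwdriver: screwdriver with orange handle lying on the bench; to be left alone
- offcut: plain offcut of pale wood, 90 x 40 x 30 mm, no cab, no chimney, no red roof: not a locomotive; to be left alone
- mug: blue ceramic mug, 80 mm across, 90 mm tall; to be left alone
Not all that is in view belongs to the job. What is shaped like the loco5 but blue or green is not meant.

How it is judged (in metres and radians):
On the way, in this order (a step that is already met when the one before it is completed fails the run):
1. the drawer is pulled out (more than 0.12 m of its 0.14 m) (value of joint drawer above 0.12 m), for 0.2 s.
2. every locomotive present lies in a lane of the open drawer, base down, chimney end towards the handle (z of loco1 in the frame of tray between -0.005 and 0.005 m and x of loco1 in the frame of tray between -0.02 and 0.02 m and y of loco1 in the frame of tray between -0.13 and 0.13 m and angle between each of loco1, loco2, loco3, loco4, loco5's own z axis and vertical below 0.12 rad and x of each of loco1_nose, loco2_nose, loco3_nose, loco4_nose, loco5_nose in the frame of tray below -0.02 m and z of loco2 in the frame of tray between -0.005 and 0.005 m and x of loco2 in the frame of tray between -0.02 and 0.02 m and y of loco2 in the frame of tray between -0.13 and 0.13 m and z of loco3 in the frame of tray between -0.005 and 0.005 m and x of loco3 in the frame of tray between -0.02 and 0.02 m and y of loco3 in the frame of tray between -0.13 and 0.13 m and z of loco4 in the frame of tray between -0.005 and 0.005 m and x of loco4 in the frame of tray between -0.02 and 0.02 m and y of loco4 in the frame of tray between -0.13 and 0.13 m and z of loco5 in the frame of tray between -0.005 and 0.005 m and x of loco5 in the frame of tray between -0.02 and 0.02 m and y of loco5 in the frame of tray between -0.13 and 0.13 m and value of joint drawer above 0.08 m), for 0.2 s.
3. the drawer is shut (within 6 mm), its bolt still drawn back (under 15 mm) (value of joint drawer below 0.006 m and value of joint bolt below 0.015 m), for 0.2 s.
At the end, for the whole second after the job is handed in: Every locomotive present lies at rest in the drawer: underside within 5 mm of its floor, tilt under 0.12 rad, centre within 20 mm of the lanes' middle along x and 130 mm across, nose on the handle side; drawer shut within 6 mm, bolt shot over 30 mm (z of loco1 in the frame of tray between -0.005 and 0.005 m and x of loco1 in the frame of tray between -0.02 and 0.02 m and y of loco1 in the frame of tray between -0.13 and 0.13 m and angle between each of loco1, loco2, loco3, loco4, loco5's own z axis and vertical below 0.12 rad and x of each of loco1_nose, loco2_nose, loco3_nose, loco4_nose, loco5_nose in the frame of tray below -0.02 m and z of loco2 in the frame of tray between -0.005 and 0.005 m and x of loco2 in the frame of tray between -0.02 and 0.02 m and y of loco2 in the frame of tray between -0.13 and 0.13 m and z of loco3 in the frame of tray between -0.005 and 0.005 m and x of loco3 in the frame of tray between -0.02 and 0.02 m and y of loco3 in the frame of tray between -0.13 and 0.13 m and z of loco4 in the frame of tray between -0.005 and 0.005 m and x of loco4 in the frame of tray between -0.02 and 0.02 m and y of loco4 in the frame of tray between -0.13 and 0.13 m and z of loco5 in the frame of tray between -0.005 and 0.005 m and x of loco5 in the frame of tray between -0.02 and 0.02 m and y of loco5 in the frame of tray between -0.13 and 0.13 m and value of joint drawer below 0.006 m and value of joint bolt above 0.03 m and linear speed of each of loco1, loco2, loco3, loco4, loco5 below 0.02 m/s); the robot touches nothing.
It fails at once if another thing on the bench (glue, tin, hammer, screwdriver, offcut or mug) is shifted by more than 50 mm (distance of any of glue, tin, hammer, screwdriver, offcut, mug from where it was at the start of the episode above 0.05 m).
Of loco1, loco2, loco3, loco4, loco5 only 3 to 4 are there at a start; the rules pass over those that are not, and their reading is None.
At some moment in a run one of loco1, loco2, loco3 may be knocked a few centimetres aside while the robot is not near it.
It also fails if it takes over 210 s, if anything falls off the work surface, if the arm or the gripper's body presses on something with over 40 N, if the wrist force passes 120 N, or if a joint passes its speed limit or range.

### The arm

A 6-joint arm with a two-finger parallel gripper is mounted at the origin on the work surface. World frame = base frame: x ahead of the robot, y to its left, z up, the work surface at z = 0. Lengths are in mm, angles in rad, forces in N, time in s.
With the tool pointing down it reaches from about 275 to 1000 mm from the base axis. Payload 8.4 kg.
Tool frame: the origin (TCP) lies midway between the tips of the shut fingers; the grasp point (between the pads) lies 19 mm behind it; z points along the fingers, y is the line along which they close (so a half turn about z gives the same grasp; the last joint's range is limited). The gripper opens to 85 mm and grips with 20 to 120 N. Pads are 22 mm wide; open, the fingers measure 114 mm over their backs; the gripper's body (76 mm by 85 mm) begins 54 mm behind the grasp point. The pads swing forward as they close: fully open they stand 13 mm farther back than shut.
Start: joints at [1.339, 0.353, 1.633, -0, 1.155, -0.002], TCP at [142.363, 608.573, 231.281] pointing down, gripper open.
Joint ranges: [-2.63, 2.63], [-0.92, 2.1], [0.06, 2.66], [-1.3, 4.44], [0, 2.69], [-3.02, 3.02]. Speed limits (rad/s): [2.22, 2.22, 2.79, 3.14, 3.14, 3.14].

### API

Orientations are given as [roll, pitch, yaw] about the fixed x, y, z axes, in that order (R = Rz(yaw) Ry(pitch) Rx(roll)).
In Python, from rig import r, cams gives the robot as it stands. The module is installed in compiled form; this text tells all that it offers.
- The arm moves only by the tool send_rows, never from a script. Its argument "targets" is one flat list of numbers, 7 for each row, row after row: the shift along the tool's x, y, z in m, then the turn, a rotation vector about the tool's x, y, z in rad, then the opening, from -1 (shut) to 1 (fully open). In form: [tx, ty, tz, wx, wy, wz, fingers, tx, ty, tz, wx, wy, wz, fingers, ...]. A call has 1 to 12 rows; each row is the pose to reach, as a shift and turn from the pose commanded when the call began, along the tool's axes at that moment; what a row does not reach only later rows make up. A row lasts 1/12 s, in which the tool goes at most 41.7 mm and 7.16 degrees, less where a joint would pass 70% of its speed; a pose out of reach is approached as far as the arm can. A call with a gripper value outside its range is refused whole. The fingers move at their own pace and stop on an object; "grip_force" is the grip in N (left out, the last holds). Time passes only in rows, so rows that repeat a pose let the fingers close. It gives the time, the measured TCP pose, the force, the opening and the grip force at its end, in the units of the state.
- r.sense(): the state, without advancing time (a new reading comes with each control period).
- cams.grab_frame(name): name is "scene" or "top"; returns a dict with "color" (384x512x3 uint8, blue, green, red), "fx", "fy", "cx", "cy" (pixels), "k1" (the pictures are not rectified: a ray, as slopes to the right and down, at radius r is drawn at 1 + k1 r^2 times it, then the intrinsics apply), "xyz" and "attitude" of the camera in the world. Camera axes: x right, y down, z forward; pixel columns grow to the right and rows downward; lengths in mm; the calibration is good to about 2 mm. A picture is of the moment at which its call begins. There is no depth.
- r.sign_off(): hands the job in; it is judged then, once.
The state is a dict: "clock": time; "qpos": joint angles; "qvel": joint speeds; "joint_efforts": joint torques, N m; "eef_pos": TCP position; "tcp_rot": TCP orientation; "contact_force": force on the tool from outside, world axes, zero at the start; "wrist_torque": the same for the moment, N m; "opening": opening from 0.0 (shut) to 1.0 (fully open); "grasp_force": force on a finger pad.
Only numpy, scipy, OpenCV 4.12 (cv2) and the standard library are available. Lean on these libraries where they do the work, as an engineer would, in place of code of your own. Each camera call takes 0.05 s, during which the arm holds its last target. There are 200 camera calls.

## Working session

There is one attempt and no reset: what is moved stays moved. The work goes in short steps, Python scripts to look and compute and a tool call to move; the robot and the scene stay as the last step left them, time stands still between calls to the robot, and variables do not carry over. Pictures are saved under pics/ and viewed, at most 16 in all, crops included, and the job is handed in when it is done.

Besides the shell and the picture viewer there is one more tool, called after "Request:" in YAML: its name, and indented under it one key for each argument. send_rows: Moves the arm, as the interface text tells. Its arguments: {"type":"object","properties":{"targets":{"type":"array"},"grip_force":{"type":"number"}},"required":["targets"]}

```bash
mkdir -p pics; cat > h.py <<'E'
import numpy as np, cv2, json
from scipy.spatial.transform import Rotation as R
from rig import r, cams
def grab(n,f=None):
    d=cams.grab_frame(n)
    if f: cv2.imwrite('pics/'+f,d['color'])
    return d
E
python3 - <<'E'
from h import *
for n in('scene','top'):
    d=grab(n,n+'1.png'); print({k:v for k,v in d.items() if k!='color'})
print(r.sense())
E
```

```text
{'fx': 410.72396842342545, 'fy': 410.72396842342545, 'cx': 260.4227324537254, 'cy': 187.85504009942522, 'k1': -0.09544976393339072, 'xyz': array([ 1165.15819818, -1067.88573152,   869.1501177 ]), 'attitude': array([-2.14424064e+00, -1.81733910e-04,  5.36337483e-01])}
{'fx': 487.67522305553456, 'fy': 487.67522305553456, 'cx': 255.8067409278281, 'cy': 193.31154238059463, 'k1': -0.09225173184416086, 'xyz': array([ 431.53904702,  -32.54083866, 1659.25648719]), 'attitude': array([-3.08531609, -0.00356901, -1.55145975])}
{'clock': 0.1, 'qpos': array([ 1.33862173e+00,  3.53606954e-01,  1.63403073e+00, -3.06809781e-06,
        1.15521932e+00, -2.38841061e-03]), 'qvel': array([-0.000478  , -0.00076987, -0.00102943, -0.00346552,  0.00011559,
        0.00104647]), 'joint_efforts': array([-9.35098760e-04, -6.06366205e+01, -3.42818391e+01, -9.08814741e-05,
        3.89150940e-03, -3.60924943e-06]), 'eef_pos': array([142.25341245, 608.16607575, 230.63165726]), 'tcp_rot': array([-3.14032831e+00, -2.14395207e-07,  2.91180771e+00]), 'contact_force': array([ 0.92701689,  0.63472402, -0.21135513]), 'wrist_torque': array([-0.01530161,  0.0367705 ,  0.00509324]), 'grasp_force': 0.0, 'opening': 0.9991532219718651}
```

View pics/scene1.png

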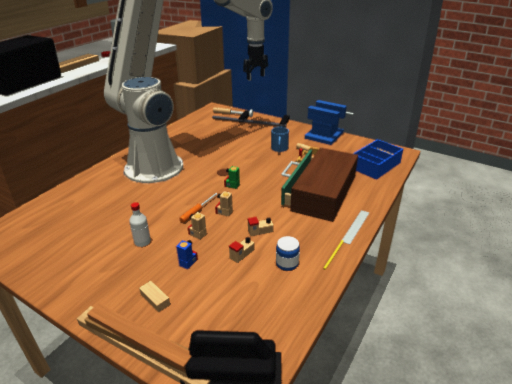

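View pics/top1.png

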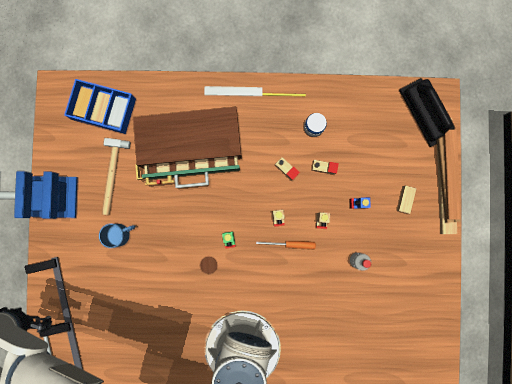

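The wooden loco candidates in the top view are two flat ones at (287,168) and (325,167), and two on end at (278,217) and (323,219). The decoys are blue (360,202), green (229,239) and the offcut (407,199). I'll confirm this in an enlarged crop.

```bash
python3 - <<'E'
from h import *
t=cv2.imread('pics/top1.png'); s=cv2.imread('pics/scene1.png')
a=cv2.resize(t[100:250,125:375],(800,480),interpolation=cv2.INTER_CUBIC)
cv2.imwrite('pics/c1.png',a)
b=cv2.resize(s[130:280,170:370],(800,600),interpolation=cv2.INTER_CUBIC)
cv2.imwrite('pics/c2.png',b)
E
```

```text
(no output)
```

View pics/c1.png

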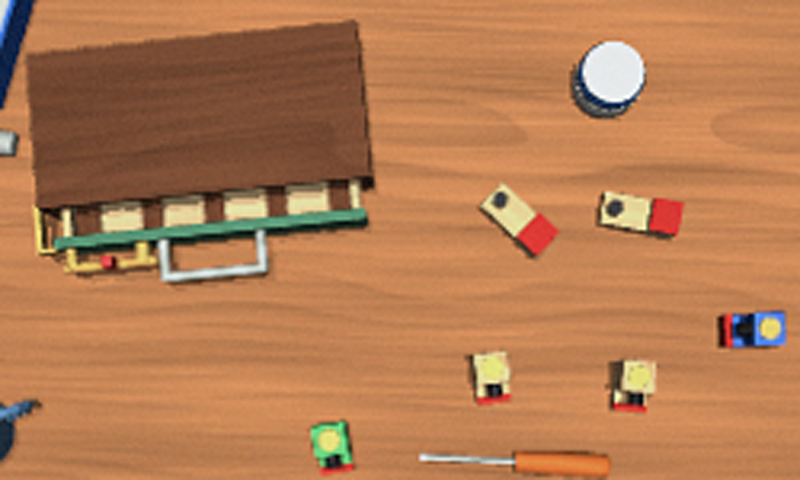

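View pics/c2.png

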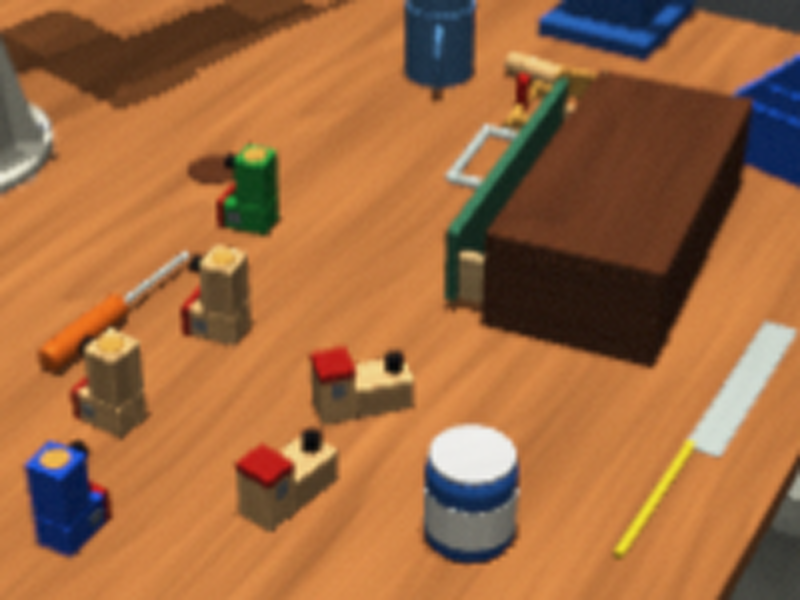

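Confirmed: four plain wooden locos. Two lie flat (crop 520,218 and 640,213) and two stand on end (490,377 and 633,385) with their roofs towards the robot. The blue and green ones are decoys, and the drawer already stands slightly open. Next I measure.

```bash
cat >> h.py <<'E'
from scipy.optimize import brentq
def ray(d,uv):
    u=(np.asarray(uv,float)-[d['cx'],d['cy']])/[d['fx'],d['fy']]
    rd=np.hypot(*u); k=d['k1']
    rr=brentq(lambda q:q*(1+k*q*q)-rd,0,1.2) if rd>1e-9 else 0
    s=u*(rr/rd if rd>1e-9 else 1)
    return R.from_euler('xyz',d['attitude']).apply([s[0],s[1],1])
def onz(d,uv,z):
    v=ray(d,uv); c=np.asarray(d['xyz']); return c+v*(z-c[2])/v[2]
def tri(d1,p1,d2,p2):
    a,b=ray(d1,p1),ray(d2,p2); c1,c2=d1['xyz'],d2['xyz']
    t=np.linalg.lstsq(np.c_[a,-b],c2-c1,rcond=None)[0]
    P,Q=c1+a*t[0],c2+b*t[1]; return (P+Q)/2,np.linalg.norm(P-Q)
def proj(d,p):
    q=R.from_euler('xyz',d['attitude']).inv().apply(np.asarray(p)-d['xyz']); s=q[:2]/q[2]
    return s*(1+d['k1']*(s@s))*d['fx']+[d['cx'],d['cy']]
def blobs(img,mask,roi,amin=4):
    x0,y0,x1,y1=roi; m=np.zeros_like(mask); m[y0:y1,x0:x1]=mask[y0:y1,x0:x1]
    n,l,st,c=cv2.connectedComponentsWithStats(m,connectivity=4)
    return [(int(st[i,4]),c[i].round(2)) for i in range(1,n) if st[i,4]>=amin]
def red(img):
    h=cv2.cvtColor(img,cv2.COLOR_BGR2HSV); H,S,V=cv2.split(h)
    return (((H<5)|(H>172))&(S>170)&(V>60)).astype(np.uint8)
def dark(img): return (img.max(2)<75).astype(np.uint8)
def pale(img):
    h=cv2.cvtColor(img,cv2.COLOR_BGR2HSV); H,S,V=cv2.split(h)
    return ((S<135)&(V>150)&(H>12)&(H<35)).astype(np.uint8)
E
python3 - <<'E'
from h import *
d=grab('top'); im=d['color']; roi=(265,150,345,235)
for n,m,z in(('red',red,52),('dark',dark,46),('pale',pale,80)):
    for a,c in blobs(im,m(im),roi): print(n,a,c,onz(d,c,z).round(1))
for n,p,z in(('cabTL',(27,55),100),('cabTR',(355,20),100),('cabBR',(372,180),100),('cabBL',(37,208),100),('panL',(55,245),86),('panR',(366,218),86),('hL',(166,277),75),('hR',(267,268),75),('tab',(109,261),110)):
    print(n,onz(d,np.array(p)/3.2+[125,100]-.3,z).round(1))
s=grab('scene')
for c in blobs(s['color'],red(s['color']),(170,130,370,280)):print(c)
for c in blobs(im,red(im),(130,165,180,195),1):print(c)
E
```

```text
red 93 [332.67 167.14] [ 614.2 -290.1   52. ]
red 89 [292.7  172.78] [ 592.7 -157.4   52. ]
red 21 [278.62 224.24] [ 421.7 -113.6   52. ]
red 22 [321.41 226.82] [ 415.8 -254.9   52. ]
dark 10 [281.  161.8] [ 629.2 -118.3   46. ]
dark 14 [316.5 164.5] [ 622.6 -236.9   46. ]
dark 4 [331.5 173. ] [ 595.2 -287.3   46. ]
dark 4 [288.  176.5] [ 580.5 -142.4   46. ]
dark 11 [317.73 216.73] [ 448.9 -243.1   46. ]
dark 17 [278.88 221.41] [ 431.  -114.6   46. ]
dark 15 [323. 224.] [ 425.1 -260.9   46. ]
pale 136 [283.76 165.07] [ 614.5 -125.7   80. ]
pale 128 [320.67 165.44] [ 615.8 -246.2   80. ]
pale 134 [278.57 215.32] [ 450.7 -111.5   80. ]
pale 115 [324.5  217.24] [ 447.2 -260.7   80. ]
pale 11 [317.91 223.64] [ 426.1 -239.5   80. ]
cabTL [760.8 367.6 100. ]
cabTR [802.1  34.5 100. ]
cabBR [638.9  13.7 100. ]
cabBL [604.5 351.4 100. ]
panL [568.5 335.   86. ]
panR [601.9  19.4  86. ]
hL [538.9 222.4  75. ]
hR [550.  119.5  75. ]
tab [551.4 274.5 110. ]
(11, array([300.09, 150.82]))
(6, array([216. , 208.5]))
(63, array([252.76, 220.81]))
(85, array([235.71, 246.27]))
(4, array([194. , 251.5]))
(3, array([158., 180.]))
(5, array([158.2, 182.8]))
```

```bash
cat >> h.py <<'E'
def plan(*wps):
    """wps: (x,y,z mm, tool-y heading rad); prints tool shift/turn from the pose now"""
    s=r.sense(); p0=s['eef_pos']; R0=R.from_euler('xyz',s['tcp_rot']); pp,Rp=p0,R0
    for x,y,z,h in wps:
        c=[R.from_euler('xyz',[np.pi,0,h+np.pi/2]),]
        Rt=c[0]; t=R0.inv().apply(np.array([x,y,z])-p0)/1000; w=(R0.inv()*Rt).as_rotvec()
        n=max(np.linalg.norm(np.array([x,y,z])-pp)/41.7,(Rp.inv()*Rt).magnitude()/.125)
        print(t.round(3).tolist(),w.round(3).tolist(),'rows',round(n,1)); pp,Rp=np.array([x,y,z]),Rt
    print('at',p0.round(1),'heading',round((s['tcp_rot'][2]-np.pi/2+np.pi)%(2*np.pi)-np.pi,3),'t',s['clock'],'F',s['contact_force'].round(1),'op',round(s['opening'],2),'grip',round(s['grasp_force'],1))
E
python3 - <<'E'
from h import *
plan((544.4,171,150,.107),(544.4,171,51,.107))
E
```

```text
[-0.491, -0.334, 0.081] [-0.001, 0.001, 1.234] rows 14.4
[-0.491, -0.334, 0.18] [-0.001, 0.001, 1.234] rows 2.4
at [142.3 608.3 230.8] heading 1.341 t 0.2 F [-0.7  0.5  0.1] op 1.0 grip 0.0
```

Request:
send_rows:
  targets: [-0.49,-0.334,0.03,0,0,1.234,-0.3,-0.49,-0.334,0.03,0,0,1.234,-0.3,-0.49,-0.334,0.03,0,0,1.234,-0.3,-0.49,-0.334,0.03,0,0,1.234,-0.3,-0.49,-0.334,0.03,0,0,1.234,-0.3,-0.49,-0.334,0.03,0,0,1.234,-0.3,-0.49,-0.334,0.03,0,0,1.234,-0.3,-0.49,-0.334,0.03,0,0,1.234,-0.3,-0.49,-0.334,0.03,0,0,1.234,-0.3,-0.49,-0.334,0.03,0,0,1.234,-0.3,-0.49,-0.334,0.03,0,0,1.234,-0.3,-0.49,-0.334,0.03,0,0,1.234,-0.3]

```text
clock: 1.2
eef_pos: [481.1, 238.9, 206.0]
tcp_rot: [3.141, -0.0, 1.677]
contact_force: [1.2, 0.5, 0.1]
opening: 0.349
grasp_force: 0.0
```

```bash
python3 - <<'E'
from h import *
plan((544.4,171,150,.107),(544.4,171,51,.107))
E
```

```text
[-0.074, 0.056, 0.056] [0.0, -0.0, -0.001] rows 2.6
[-0.074, 0.056, 0.155] [0.0, -0.0, -0.001] rows 2.4
at [481.1 238.9 206. ] heading 0.106 t 1.2 F [1.2 0.5 0.1] op 0.35 grip 0.0
```

Request:
send_rows:
  targets: [-0.074,0.056,0.086,0,0,0,-0.3,-0.074,0.056,0.086,0,0,0,-0.3,-0.074,0.056,0.086,0,0,0,-0.3,-0.074,0.056,0.086,0,0,0,-0.3,-0.074,0.056,0.086,0,0,0,-0.3]

```text
clock: 1.62
eef_pos: [543.2, 171.5, 118.0]
tcp_rot: [-3.138, 0.001, 1.675]
contact_force: [0.1, 0.9, -0.3]
opening: 0.35
grasp_force: 0.0
```

```bash
python3 - <<'E'
from h import *
plan((544.4,171,51,.107))
d=grab('scene'); cv2.imwrite('pics/s2.png',cv2.resize(d['color'][60:220,230:390],(600,600),interpolation=cv2.INTER_CUBIC))
E
```

```text
[-0.001, 0.001, 0.067] [-0.004, 0.001, -0.003] rows 1.6
at [543.2 171.5 118. ] heading 0.104 t 1.6167 F [ 0.1  0.9 -0.3] op 0.35 grip 0.0
```

View pics/s2.png

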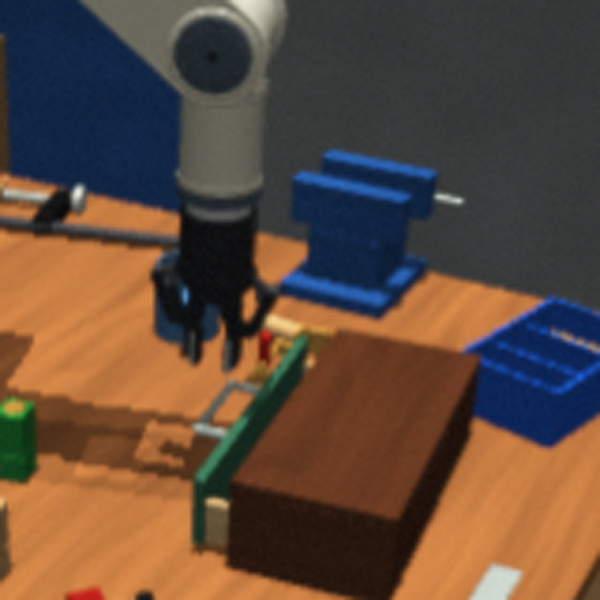

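The gripper hangs over the handle bar, with the fingers at about (210,360) and the bar at about (225,410). I descend and grip.

Request:
send_rows:
  targets: [0,0,0.035,0,0,0,-0.3,0,0,0.066,0,0,0,-0.3,0,0,0.066,0,0,0,-0.3,0,0,0.066,0,0,0,-1,0,0,0.066,0,0,0,-1,0,0,0.066,0,0,0,-1,0,0,0.066,0,0,0,-1,0,0,0.066,0,0,0,-1]
  grip_force: 40

```text
clock: 2.33
eef_pos: [544.5, 174.2, 55.8]
tcp_rot: [3.139, -0.001, 1.678]
contact_force: [-1.6, 6.3, 3.3]
opening: 0.095
grasp_force: 40.0
```

Request:
send_rows:
  targets: [0,-0.01,0,0,0,0,-1,0,-0.025,0,0,0,0,-1,0,-0.04,0,0,0,0,-1,0,-0.055,0,0,0,0,-1,0,-0.07,0,0,0,0,-1,0,-0.085,0,0,0,0,-1,0,-0.1,0,0,0,0,-1,0,-0.107,0,0,0,0,-1,0,-0.112,0,0,0,0,-1,0,-0.112,0,0,0,0,-1,0,-0.112,0,0,0,0,-1]

```text
clock: 3.25
eef_pos: [435.6, 161.5, 55.8]
tcp_rot: [3.135, -0.0, 1.679]
contact_force: [7.2, -4.5, 0.0]
opening: 0.098
grasp_force: 41.0
```

Request:
send_rows:
  targets: [0,0,0,0,0,0,-0.3,0,0,0,0,0,0,-0.3,0,0,0,0,0,0,-0.3,0,0,0,0,0,0,-0.3,0,0,-0.04,0,0,0,-0.3,0,0,-0.08,0,0,0,-0.3,0,0,-0.12,0,0,0,-0.3,-0.04,-0.02,-0.12,0,0,0.05,-1,-0.08,-0.04,-0.12,0,0,0.1,-1,-0.12,-0.06,-0.12,0,0,0.107,-1,-0.16,-0.079,-0.12,0,0,0.107,-1,-0.2,-0.079,-0.12,0,0,0.107,-1]

```text
clock: 4.25
eef_pos: [371.7, -37.7, 173.9]
tcp_rot: [-3.14, -0.0, 1.572]
contact_force: [1.7, -0.0, -0.4]
opening: 0.001
grasp_force: 0.0
```

```bash
python3 - <<'E'
from h import *
plan((380,-111,150,0),(380,-111,62,0))
d=grab('top','t3.png'); cv2.imwrite('pics/t3c.png',cv2.resize(d['color'][100:260,110:340],(800,556),interpolation=cv2.INTER_CUBIC))
E
```

```text
[-0.073, 0.008, 0.024] [-0.002, -0.0, 0.001] rows 1.9
[-0.073, 0.008, 0.112] [-0.002, -0.0, 0.001] rows 2.1
at [371.7 -37.7 173.9] heading 0.001 t 4.25 F [ 1.7 -0.  -0.4] op 0.0 grip 0.0
```

View pics/t3c.png

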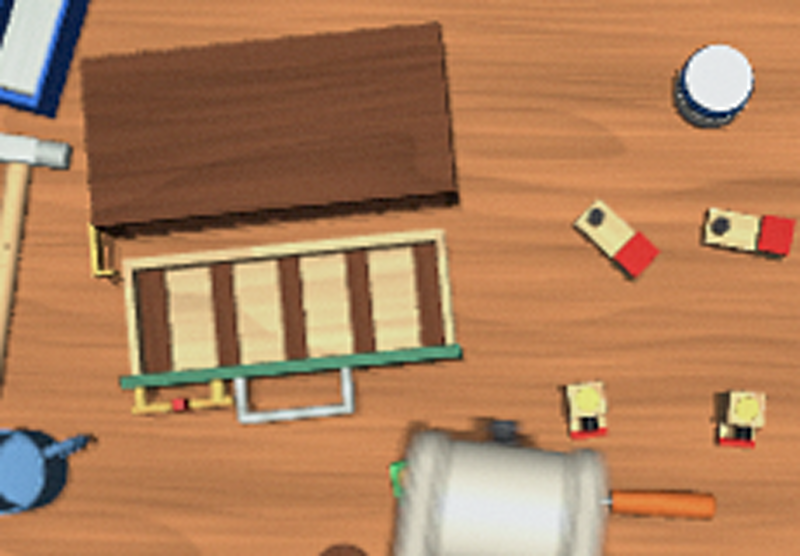

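The drawer is fully out: the handle bar runs from (242,420) to (353,408), and the lanes lie between the dark strips. Nothing else has moved. I compute the tray centre two ways.

```bash
python3 - <<'E'
from h import *
d=grab('top'); k=800/230
P=lambda p,z:onz(d,np.array(p)/k+[110,100]-.3,z)[:2]
hl,hr=P((240,420),75),P((354,408),75)
bl,br=P((125,263),58),P((445,231),58)   # outer back corners of walls
fl,fr=P((121,385),86),P((461,356),86)   # panel front top
for n,a,b in(('h',hl,hr),('back',bl,br),('pan',fl,fr)):
    m=(a+b)/2; v=a-b; print(n,m.round(1),np.linalg.norm(v).round(1),np.arctan2(-v[0],v[1]).round(3))
th=.107; X=np.array([np.cos(th),np.sin(th)]);Y=np.array([-X[1],X[0]])
c=(hl+hr)/2+101*X; print('tray from handle',c)
for p in((190,268),(258,262),(326,256),(392,250),(195,370),(262,364),(328,358),(393,351)):
    q=P(p,18)-c; print((q@X).round(1),(q@Y).round(1))
E
```

```text
h [434.4 159.2] 107.3 0.125
back [592.5 177.2] 306.1 0.119
pan [474.5 164.9] 317.8 0.105
tray from handle [534.77472146 169.96184732]
50.3 99.4
50.3 32.8
50.3 -33.7
50.5 -98.2
-49.1 102.2
-49.0 36.7
-48.7 -27.6
-47.5 -91.0
```

Request:
send_rows:
  targets: [-0.04,0.004,0.024,0,0,0,-1,-0.073,0.008,0.024,0,0,0,-1,-0.073,0.008,0.06,0,0,0,-1,-0.073,0.008,0.11,0,0,0,-1,-0.073,0.008,0.11,0,0,0,-1,-0.073,0.008,0.11,0,0,0,-1]

```text
clock: 4.85
eef_pos: [380.6, -108.8, 62.0]
tcp_rot: [-3.135, -0.002, 1.571]
contact_force: [-0.3, -0.1, 0.8]
opening: -0.001
grasp_force: 0.0
```

Request:
send_rows:
  targets: [-0.004,0.012,0,0,0,0,-1,-0.004,0.02,0,0,0,0,-1,-0.004,0.028,0,0,0,0,-1,-0.004,0.036,0,0,0,0,-1,-0.004,0.043,0,0,0,0,-1,-0.004,0.05,0,0,0,0,-1,-0.004,0.056,0,0,0,0,-1,-0.004,0.062,0,0,0,0,-1,-0.004,0.068,0,0,0,0,-1,-0.004,0.074,0,0,0,0,-1,-0.004,0.08,0,0,0,0,-1,-0.004,0.08,0,0,0,0,-1]

```text
clock: 5.85
eef_pos: [464.5, -114.1, 64.1]
tcp_rot: [3.14, 0.0, 1.571]
contact_force: [0.6, 0.2, 0.3]
opening: 0.001
grasp_force: 0.0
```

```bash
cat >> h.py <<'E'
def locos(save=None,sroi=(170,170,300,290)):
    t=grab('top',save); im=t['color']; M=red(im)
    for a,c in blobs(im,M,(262,140,350,250),8): print('red',a,c,onz(t,c,52).round(1)[:2])
    for a,c in blobs(im,dark(im),(262,140,350,250),6): print('dark',a,c,onz(t,c,46).round(1)[:2])
E
python3 - <<'E'
from h import *
s=grab('scene'); cv2.imwrite('pics/s4.png',cv2.resize(s['color'][150:280,170:330],(738,600),interpolation=cv2.INTER_CUBIC))
locos()
plan((370,-250,150,0),(370,-250,62,0))
E
```

```text
red 94 [332.69 167.2 ] [ 614.  -290.2]
red 90 [292.77 172.77] [ 592.7 -157.6]
red 22 [321.41 226.82] [ 415.8 -254.9]
dark 10 [281.  161.8] [ 629.2 -118.3]
dark 13 [316.62 164.54] [ 622.5 -237.3]
dark 13 [317.77 216.23] [ 450.5 -243.2]
dark 39 [302.23 225.  ] [ 420.6 -192. ]
dark 15 [323. 224.] [ 425.1 -260.9]
dark 34 [280.5  227.38] [ 411.4 -120.3]
dark 15 [299.87 239.93] [ 371.2 -185. ]
[-0.136, -0.093, -0.086] [-0.0, -0.0, 0.0] rows 4.5
[-0.136, -0.093, 0.002] [-0.0, -0.0, 0.0] rows 2.1
at [ 463.  -113.9   63.9] heading 0.0 t 5.95 F [-0.4 -0.4 -0.1] op -0.0 grip 0.0
```

View pics/s4.png

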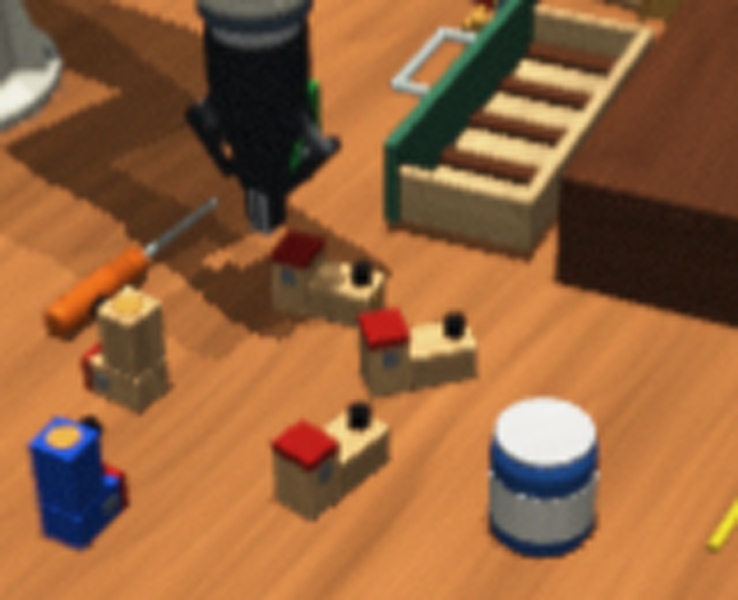

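C lies on its base at (320,275), nose ahead. Now loco D, standing at (130,345).

Request:
send_rows:
  targets: [0,-0.03,-0.03,0,0,0,-1,-0.03,-0.05,-0.06,0,0,0,-1,-0.06,-0.075,-0.08,0,0,0,-1,-0.1,-0.093,-0.08,0,0,0,-1,-0.143,-0.093,-0.08,0,0,0,-1,-0.143,-0.093,-0.04,0,0,0,-1,-0.143,-0.093,0,0,0,0,-1,-0.143,-0.093,0,0,0,0,-1,-0.143,-0.093,0,0,0,0,-1]

```text
clock: 6.7
eef_pos: [367.8, -255.6, 62.7]
tcp_rot: [-3.136, -0.004, 1.57]
contact_force: [0.7, -0.5, -0.5]
opening: 0.001
grasp_force: 0.0
```

Request:
send_rows:
  targets: [0,0.012,0,0,0,0,-1,0,0.024,0,0,0,0,-1,0,0.032,0,0,0,0,-1,0,0.04,0,0,0,0,-1,0,0.047,0,0,0,0,-1,0,0.054,0,0,0,0,-1,0,0.061,0,0,0,0,-1,0,0.068,0,0,0,0,-1,0,0.075,0,0,0,0,-1,0,0.082,0,0,0,0,-1,0,0.088,0,0,0,0,-1,0,0.088,0,0,0,0,-1]

```text
clock: 7.7
eef_pos: [459.5, -257.1, 64.1]
tcp_rot: [3.141, 0.0, 1.571]
contact_force: [-0.7, -0.4, -0.2]
opening: 0.004
grasp_force: 0.0
```

Request:
send_rows:
  targets: [0,-0.03,-0.03,0,0,0,-1,0,-0.06,-0.06,0,0,0,0,0,-0.09,-0.09,0,0,0,0,0.04,-0.09,-0.1,0,0,0,0,0.04,-0.09,-0.1,0,0,0,0]

```text
clock: 8.12
eef_pos: [366.1, -214.7, 166.0]
tcp_rot: [3.14, -0.001, 1.567]
contact_force: [0.6, -0.1, -0.6]
opening: 0.499
grasp_force: 0.0
```

```bash
python3 - <<'E'
from h import *
locos('t5.png')
s=cv2.imread('pics/t5.png'); cv2.imwrite('pics/t5c.png',cv2.resize(s[140:250,250:390],(764,600),interpolation=cv2.INTER_CUBIC))
plan((500,-200,150,0))
E
```

```text
red 94 [332.72 167.1 ] [ 614.4 -290.3]
red 90 [292.77 172.77] [ 592.7 -157.6]
red 90 [276.58 205.18] [ 484.3 -105.8]
red 92 [323.71 207.66] [ 479.1 -261.7]
dark 10 [281.  161.8] [ 629.2 -118.3]
dark 13 [316.62 164.54] [ 622.5 -237.3]
dark 7 [274.   189.14] [537.5 -96.6]
dark 12 [324.42 191.75] [ 532.2 -264.3]
dark 6 [318.  196.5] [ 516.  -243.1]
dark 9 [317.89 205.89] [ 484.8 -243.1]
dark 91 [307.7  235.78] [ 385.3 -210.7]
[0.016, 0.133, 0.015] [0.002, 0.0, -0.0] rows 3.2
at [ 367.3 -215.9  165.2] heading -0.0 t 8.1667 F [-0.  -0.3 -0.5] op 0.5 grip 0.0
```

View pics/t5c.png

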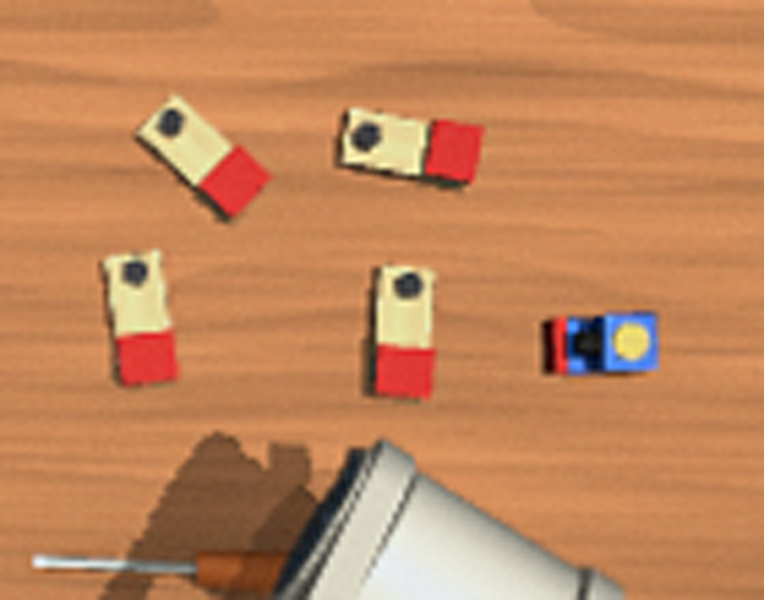

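All four are down. C (145,320) and D (405,330) are at headings 0.17 and -0.05; A and B haven't moved. Picking starts with C.

```bash
cat >> h.py <<'E'
c0=np.array([535.5,171.5]); th=.11
def lane(L,z):
    X=np.array([np.cos(th),np.sin(th)]);Y=np.array([-X[1],X[0]]); p=c0+L*Y+15*X; return (p[0],p[1],z,th+np.pi/2)
E
python3 - <<'E'
from h import *
plan((494.2,-104.1,100,-1.40),(494.2,-104.1,10,-1.40))
E
```

```text
[0.112, 0.127, 0.065] [0.002, -0.001, 1.4] rows 11.2
[0.112, 0.127, 0.155] [0.002, -0.001, 1.4] rows 2.2
at [ 367.3 -215.9  165.2] heading -0.0 t 8.1667 F [-0.  -0.3 -0.5] op 0.5 grip 0.0
```

Request:
send_rows:
  targets: [0.112,0.127,0.065,0,0,1.4,0.4,0.112,0.127,0.065,0,0,1.4,0.4,0.112,0.127,0.065,0,0,1.4,0.4,0.112,0.127,0.065,0,0,1.4,0.4,0.112,0.127,0.065,0,0,1.4,0.4,0.112,0.127,0.065,0,0,1.4,0.4,0.112,0.127,0.065,0,0,1.4,0.4,0.112,0.127,0.065,0,0,1.4,0.4,0.112,0.127,0.065,0,0,1.4,0.4,0.112,0.127,0.065,0,0,1.4,0.4,0.112,0.127,0.065,0,0,1.4,0.4,0.112,0.127,0.065,0,0,1.4,0.4]

```text
clock: 9.17
eef_pos: [495.2, -104.9, 98.0]
tcp_rot: [-3.141, 0.001, 0.165]
contact_force: [-0.4, -0.7, -0.4]
opening: 0.697
grasp_force: 0.0
```

```bash
python3 - <<'E'
from h import *
plan((494.2,-104.1,10,-1.40))
E
```

```text
[-0.001, -0.001, 0.088] [-0.0, 0.001, -0.006] rows 2.1
at [ 495.2 -104.9   98. ] heading -1.406 t 9.1667 F [-0.4 -0.7 -0.4] op 0.7 grip 0.0
```

Request:
send_rows:
  targets: [0,0,0.04,0,0,0,0.4,0,0,0.075,0,0,0,0.4,0,0,0.088,0,0,0,0.4,0,0,0.088,0,0,0,0.4,0,0,0.088,0,0,0,-1,0,0,0.088,0,0,0,-1,0,0,0.088,0,0,0,-1,0,0,0.088,0,0,0,-1,0,0,0.088,0,0,0,-1,0,0,0.05,0,0,0,-1,0,0,0.01,0,0,0,-1,0,0,-0.03,0,0,0,-1]
  grip_force: 30

```text
clock: 10.17
eef_pos: [494.3, -104.7, 130.3]
tcp_rot: [-3.141, 0.001, 0.171]
contact_force: [1.6, -0.9, -0.7]
opening: 0.39
grasp_force: 30.4
```

```bash
python3 - <<'E'
from h import *
plan((494.2,-104.1,10,-1.40),lane(-99,150),lane(-99,28))
E
```

```text
[0.0, -0.001, 0.12] [-0.001, 0.001, 0.0] rows 2.9
[0.097, -0.165, -0.02] [-0.002, -0.001, -3.081] rows 24.6
[0.097, -0.165, 0.102] [-0.002, -0.001, -3.081] rows 2.9
at [ 494.3 -104.7  130.3] heading -1.4 t 10.1667 F [ 1.6 -0.9 -0.7] op 0.39 grip 30.4
```

Request:
send_rows:
  targets: [0.03,-0.04,-0.02,0,0,-0.12,-1,0.05,-0.08,-0.02,0,0,-0.24,-1,0.08,-0.12,-0.02,0,0,-0.36,-1,0.097,-0.165,-0.02,0,0,-0.48,-1,0.097,-0.165,-0.02,0,0,-0.6,-1,0.097,-0.165,-0.02,0,0,-0.72,-1,0.097,-0.165,-0.02,0,0,-0.84,-1,0.097,-0.165,-0.02,0,0,-0.96,-1,0.097,-0.165,-0.02,0,0,-1.08,-1,0.097,-0.165,-0.02,0,0,-1.2,-1,0.097,-0.165,-0.02,0,0,-1.32,-1,0.097,-0.165,-0.02,0,0,-1.44,-1]

```text
clock: 11.17
eef_pos: [562.5, 74.2, 149.5]
tcp_rot: [3.141, -0.0, 1.617]
contact_force: [0.3, -0.6, -1.2]
opening: 0.398
grasp_force: 30.5
```

Request:
send_rows:
  targets: [0,0,0,0,0,-0.12,-1,0,0,0,0,0,-0.24,-1,0,0,0,0,0,-0.36,-1,0,0,0,0,0,-0.48,-1,0,0,0,0,0,-0.6,-1,0,0,0,0,0,-0.72,-1,0,0,0,0,0,-0.84,-1,0,0,0,0,0,-0.96,-1,0,0,0,0,0,-1.08,-1,0,0,0,0,0,-1.2,-1,0,0,0,0,0,-1.32,-1,0,0,0,0,0,-1.44,-1]

```text
clock: 12.17
eef_pos: [562.6, 74.2, 149.6]
tcp_rot: [3.141, 0.001, 3.057]
contact_force: [-0.5, 0.9, -0.9]
opening: 0.396
grasp_force: 30.5
```

```bash
python3 - <<'E'
from h import *
plan(lane(-99,150),lane(-99,28))
E
```

```text
[0.001, 0.0, -0.0] [0.0, 0.001, -0.195] rows 1.6
[0.001, 0.0, 0.122] [0.0, 0.001, -0.195] rows 2.9
at [562.6  74.2 149.6] heading 1.486 t 12.1667 F [-0.5  0.9 -0.9] op 0.4 grip 30.5
```

Request:
send_rows:
  targets: [0,0,0,0,0,-0.1,-1,0,0,0,0,0,-0.195,-1,0,0,0,0,0,-0.195,-1,0,0,0.03,0,0,-0.195,-1,0,0,0.06,0,0,-0.195,-1,0,0,0.085,0,0,-0.195,-1,0,0,0.105,0,0,-0.195,-1,0,0,0.117,0,0,-0.195,-1,0,0,0.121,0,0,-0.195,-1,0,0,0.121,0,0,-0.195,-1]

```text
clock: 13.0
eef_pos: [564.2, 74.4, 28.9]
tcp_rot: [3.141, 0.003, -3.04]
contact_force: [0.5, 0.7, -1.1]
opening: 0.392
grasp_force: 30.5
```

```bash
python3 - <<'E'
from h import *
s=grab('scene'); t=grab('top')
a=cv2.resize(s['color'][130:230,250:383],(400,300),interpolation=cv2.INTER_CUBIC);b=cv2.resize(t['color'][140:240,125:258],(400,300),interpolation=cv2.INTER_CUBIC)
cv2.imwrite('pics/m6.png',np.hstack([a,b])); plan(lane(-99,28))
E
```

```text
[0.002, 0.001, 0.001] [0.0, 0.001, -0.008] rows 0.1
at [563.3  74.3  28.8] heading 1.673 t 13.1 F [0.8 0.7 1. ] op 0.39 grip 30.6
```

View pics/m6.png

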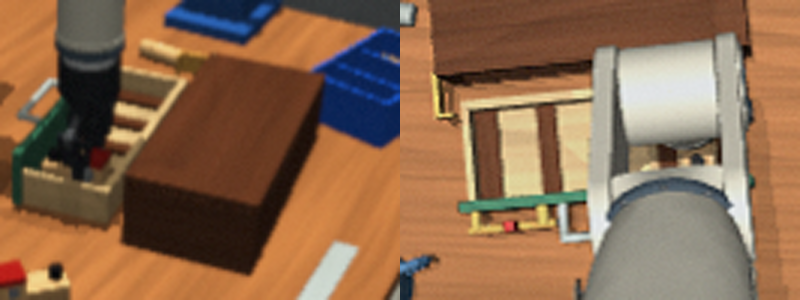

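The wrist hides most of the drawer, but the loco is in the lane at the near side with almost no contact force. I release and move on to loco A.

Request:
send_rows:
  targets: [0,0,0.001,0,0,0,0.1,0,0,0.001,0,0,0,0.1,0,0,0.001,0,0,0,0.1,0,0,-0.03,0,0,0,0.1,0,0,-0.065,0,0,0,0.1,0,0,-0.1,0,0,0,0.1,0,-0.04,-0.12,0,0,0.12,0.1,0,-0.08,-0.12,0,0,0.24,0.4,-0.01,-0.12,-0.12,0,0,0.36,0.4,-0.013,-0.16,-0.1,0,0,0.48,0.4,-0.013,-0.2,-0.09,0,0,0.6,0.4,-0.013,-0.228,-0.08,0,0,0.72,0.4]

```text
clock: 14.1
eef_pos: [599.3, -154.0, 107.7]
tcp_rot: [-3.141, 0.001, 2.519]
contact_force: [0.4, -0.4, -0.7]
opening: 0.699
grasp_force: 0.0
```

```bash
python3 - <<'E'
from h import *
plan((599.5,-150.3,100,-.75)); locos('t7.png')
t=cv2.imread('pics/t7.png'); cv2.imwrite('pics/t7c.png',cv2.resize(t[130:230,125:345],(800,364),interpolation=cv2.INTER_CUBIC))
E
```

```text
[0.002, 0.003, 0.008] [0.001, 0.001, 1.698] rows 13.6
at [ 599.3 -154.   107.7] heading 0.948 t 14.1 F [ 0.4 -0.4 -0.7] op 0.7 grip 0.0
red 78 [333.38 167.24] [ 613.9 -292.5]
red 8 [291.5  177.25] [ 577.7 -153.6]
red 54 [325.7  208.09] [ 477.8 -268.3]
dark 92 [299.22 176.36] [ 581.8 -179.7]
dark 22 [316.5  176.36] [ 582.9 -237.3]
dark 9 [315.67 184.56] [ 555.5 -234.9]
dark 16 [314.12 192.  ] [ 530.7 -230. ]
```

View pics/t7c.png

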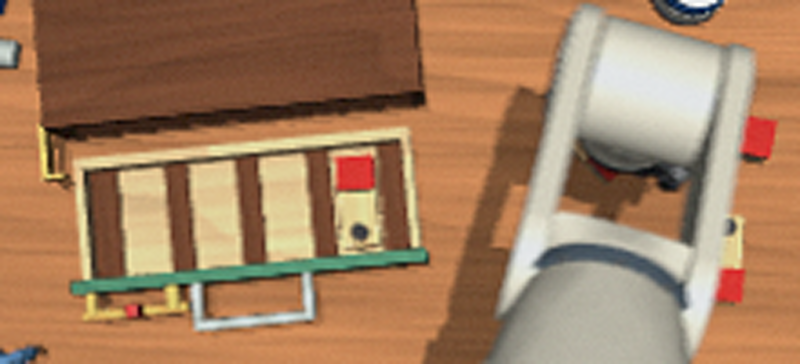

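C sits flat in lane -99, with its roof at (355,173) towards the back and its chimney at (358,232) towards the handle.

Request:
send_rows:
  targets: [0.002,0.003,0.008,0,0,0.12,0.4,0.002,0.003,0.008,0,0,0.24,0.4,0.002,0.003,0.008,0,0,0.36,0.4,0.002,0.003,0.008,0,0,0.48,0.4,0.002,0.003,0.008,0,0,0.6,0.4,0.002,0.003,0.008,0,0,0.72,0.4,0.002,0.003,0.008,0,0,0.84,0.4,0.002,0.003,0.008,0,0,0.96,0.4,0.002,0.003,0.008,0,0,1.08,0.4,0.002,0.003,0.008,0,0,1.2,0.4,0.002,0.003,0.008,0,0,1.32,0.4,0.002,0.003,0.008,0,0,1.44,0.4]

```text
clock: 15.15
eef_pos: [599.2, -147.5, 100.0]
tcp_rot: [-3.141, 0.0, 1.08]
contact_force: [1.2, -0.3, -0.4]
opening: 0.699
grasp_force: 0.0
```

```bash
python3 - <<'E'
from h import *
plan((599.5,-150.3,10,-.75))
E
```

```text
[-0.002, 0.002, 0.09] [-0.0, 0.0, 0.259] rows 2.2
at [ 599.2 -147.5  100. ] heading -0.491 t 15.15 F [ 1.2 -0.3 -0.4] op 0.7 grip 0.0
```

Request:
send_rows:
  targets: [-0.002,0.002,0,0,0,0.12,0.4,-0.002,0.002,0.02,0,0,0.22,0.4,-0.002,0.002,0.05,0,0,0.259,0.4,-0.002,0.002,0.08,0,0,0.259,0.4,-0.002,0.002,0.09,0,0,0.259,0.4,-0.002,0.002,0.09,0,0,0.259,-1,-0.002,0.002,0.09,0,0,0.259,-1,-0.002,0.002,0.09,0,0,0.259,-1,-0.002,0.002,0.09,0,0,0.259,-1,-0.002,0.002,0.09,0,0,0.259,-1,-0.002,0.002,0.06,0,0,0.259,-1,-0.002,0.002,0.02,0,0,0.259,-1]

```text
clock: 16.15
eef_pos: [597.8, -149.7, 78.5]
tcp_rot: [-3.137, 0.003, 0.827]
contact_force: [-0.0, 0.2, 0.0]
opening: 0.395
grasp_force: 32.8
```

```bash
python3 - <<'E'
from h import *
plan(lane(-33,150),lane(-33,28))
E
```

```text
[0.184, -0.229, -0.071] [-0.006, -0.005, -2.425] rows 19.4
[0.184, -0.228, 0.051] [-0.006, -0.005, -2.425] rows 2.9
at [ 597.8 -149.7   78.5] heading -0.744 t 16.15 F [-0.   0.2  0. ] op 0.4 grip 32.8
```

Request:
send_rows:
  targets: [0,0,-0.035,0,0,-0.12,-1,0,0,-0.07,0,0,-0.24,-1,0.025,-0.03,-0.072,0,0,-0.36,-1,0.05,-0.06,-0.072,0,0,-0.48,-1,0.075,-0.09,-0.072,0,0,-0.6,-1,0.1,-0.12,-0.072,0,0,-0.72,-1,0.125,-0.15,-0.072,0,0,-0.84,-1,0.15,-0.18,-0.072,0,0,-0.96,-1,0.17,-0.21,-0.072,0,0,-1.08,-1,0.184,-0.229,-0.072,0,0,-1.2,-1,0.184,-0.229,-0.072,0,0,-1.32,-1,0.184,-0.229,-0.072,0,0,-1.44,-1]

```text
clock: 17.15
eef_pos: [556.1, 142.0, 153.0]
tcp_rot: [3.14, 0.001, 2.276]
contact_force: [-0.5, -0.5, -1.4]
opening: 0.396
grasp_force: 32.9
```

```bash
python3 - <<'E'
from h import *
plan(lane(-33,150),lane(-33,29))
E
```

```text
[0.0, -0.003, 0.003] [0.001, 0.001, -0.976] rows 7.8
[0.0, -0.003, 0.124] [0.001, 0.001, -0.976] rows 2.9
at [556.1 142.  153. ] heading 0.705 t 17.15 F [-0.5 -0.5 -1.4] op 0.4 grip 32.9
```

Request:
send_rows:
  targets: [0,-0.003,0,0,0,-0.12,-1,0,-0.003,0,0,0,-0.24,-1,0,-0.003,0,0,0,-0.36,-1,0,-0.003,0,0,0,-0.48,-1,0,-0.003,0,0,0,-0.6,-1,0,-0.003,0,0,0,-0.72,-1,0,-0.003,0,0,0,-0.84,-1,0,-0.003,0,0,0,-0.96,-1,0,-0.003,0,0,0,-0.976,-1,0,-0.003,0,0,0,-0.976,-1]

```text
clock: 17.98
eef_pos: [554.2, 138.2, 152.7]
tcp_rot: [3.141, 0.001, -3.043]
contact_force: [-0.7, -0.5, -0.4]
opening: 0.391
grasp_force: 32.9
```

```bash
python3 - <<'E'
from h import *
plan(lane(-33,150),lane(-33,29))
E
```

```text
[-0.0, 0.002, 0.003] [0.0, 0.001, -0.011] rows 0.1
[0.0, 0.002, 0.124] [0.0, 0.001, -0.011] rows 2.9
at [554.2 138.2 152.7] heading 1.67 t 17.9833 F [-0.7 -0.5 -0.4] op 0.39 grip 32.9
```

Request:
send_rows:
  targets: [0,0.002,0.03,0,0,-0.011,-1,0,0.002,0.06,0,0,-0.011,-1,0,0.002,0.09,0,0,-0.011,-1,0,0.002,0.11,0,0,-0.011,-1,0,0.002,0.12,0,0,-0.011,-1,0,0.002,0.124,0,0,-0.011,-1,0,0.002,0.124,0,0,-0.011,-1]

```text
clock: 18.57
eef_pos: [555.2, 140.4, 28.9]
tcp_rot: [3.142, 0.002, -3.032]
contact_force: [0.6, 0.8, -0.4]
opening: 0.394
grasp_force: 33.0
```

Request:
send_rows:
  targets: [0,0,0.001,0,0,0,0.1,0,0,0.001,0,0,0,0.1,0,0,0.001,0,0,0,0.1,0,0,-0.03,0,0,0,0.1,0,0,-0.065,0,0,0,0.1,0,0,-0.1,0,0,0,0.1,0.01,-0.038,-0.12,0,0,0.12,0.1,0.02,-0.076,-0.12,0,0,0.24,0.4,0.03,-0.114,-0.12,0,0,0.36,0.4,0.04,-0.152,-0.12,0,0,0.48,0.4,0.052,-0.19,-0.12,0,0,0.6,0.4,0.064,-0.228,-0.12,0,0,0.72,0.4]

```text
clock: 19.57
eef_pos: [515.2, -95.2, 148.6]
tcp_rot: [3.141, 0.001, 2.528]
contact_force: [0.8, 0.2, -0.4]
opening: 0.701
grasp_force: 0.0
```

```bash
python3 - <<'E'
from h import *
plan((489.1,-262.2,100,-.5)); locos('t8.png')
t=cv2.imread('pics/t8.png'); cv2.imwrite('pics/t8c.png',cv2.resize(t[130:230,125:345],(800,364),interpolation=cv2.INTER_CUBIC))
E
```

```text
[-0.075, -0.152, 0.049] [0.001, 0.0, 1.457] rows 11.7
at [515.2 -95.2 148.6] heading 0.957 t 19.5667 F [ 0.8  0.2 -0.4] op 0.7 grip 0.0
red 94 [332.64 167.19] [ 614. -290.]
red 93 [323.68 207.71] [ 478.9 -261.6]
dark 14 [316.5 164.5] [ 622.6 -236.9]
dark 12 [324.42 191.75] [ 532.2 -264.3]
dark 7 [318. 196.] [ 517.6 -243.1]
dark 10 [317.9 205.4] [ 486.4 -243.1]
dark 8 [290.25 207.62] [ 477.3 -151.5]
```

View pics/t8c.png

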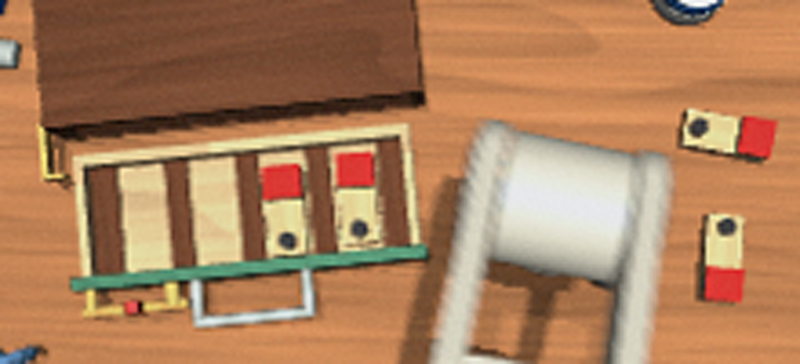

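A is in lane -33: roof (281,181), chimney (288,241). D and B haven't moved. On to D.

Request:
send_rows:
  targets: [-0.015,-0.035,0,0,0,0.12,0.4,-0.035,-0.07,0,0,0,0.24,0.4,-0.055,-0.105,0.02,0,0,0.36,0.4,-0.075,-0.14,0.04,0,0,0.48,0.4,-0.075,-0.152,0.049,0,0,0.6,0.4,-0.075,-0.152,0.049,0,0,0.72,0.4,-0.075,-0.152,0.049,0,0,0.84,0.4,-0.075,-0.152,0.049,0,0,0.96,0.4,-0.075,-0.152,0.049,0,0,1.08,0.4,-0.075,-0.152,0.049,0,0,1.2,0.4,-0.075,-0.152,0.049,0,0,1.32,0.4,-0.075,-0.152,0.049,0,0,1.44,0.4]

```text
clock: 20.62
eef_pos: [490.6, -261.1, 99.3]
tcp_rot: [3.141, -0.0, 1.087]
contact_force: [0.1, 1.1, -0.4]
opening: 0.703
grasp_force: 0.0
```

```bash
python3 - <<'E'
from h import *
plan((489.1,-262.2,100,-1.62))
E
```

```text
[-0.002, -0.001, -0.001] [0.0, -0.0, 1.137] rows 9.1
at [ 490.6 -261.1   99.3] heading -0.483 t 20.6167 F [ 0.1  1.1 -0.4] op 0.7 grip 0.0
```

Request:
send_rows:
  targets: [-0.002,-0.001,0,0,0,0.12,0.4,-0.002,-0.001,0,0,0,0.24,0.4,-0.002,-0.001,0,0,0,0.36,0.4,-0.002,-0.001,0,0,0,0.48,0.4,-0.002,-0.001,0,0,0,0.6,0.4,-0.002,-0.001,0,0,0,0.72,0.4,-0.002,-0.001,0,0,0,0.84,0.4,-0.002,-0.001,0,0,0,0.96,0.4,-0.002,-0.001,0,0,0,1.08,0.4,-0.002,-0.001,0.03,0,0,1.137,0.4,-0.002,-0.001,0.06,0,0,1.137,0.4,-0.002,-0.001,0.085,0,0,1.137,0.4]

```text
clock: 21.62
eef_pos: [488.8, -262.4, 13.3]
tcp_rot: [3.141, -0.001, -0.044]
contact_force: [-0.4, -0.2, -0.4]
opening: 0.702
grasp_force: 0.0
```

Request:
send_rows:
  targets: [0,0,0.004,0,0,0,0.4,0,0,0.004,0,0,0,0.4,0,0,0.004,0,0,0,-1,0,0,0.004,0,0,0,-1,0,0,0.004,0,0,0,-1,0,0,0.004,0,0,0,-1,0,0,0.004,0,0,0,-1,0,0,-0.03,0,0,0,-1,0,0,-0.07,0,0,0,-1,0,0,-0.11,0,0,0,-1,0,0,-0.14,0,0,0,-1]

```text
clock: 22.53
eef_pos: [489.3, -262.8, 157.8]
tcp_rot: [3.14, -0.003, -0.043]
contact_force: [1.0, -0.8, -0.5]
opening: 0.397
grasp_force: 30.4
```

```bash
python3 - <<'E'
from h import *
plan(lane(33,150))
E
```

```text
[0.037, -0.471, 0.007] [-0.004, -0.002, 2.988] rows 23.9
at [ 489.3 -262.8  157.8] heading -1.614 t 22.5333 F [ 1.  -0.8 -0.5] op 0.4 grip 30.4
```

Request:
send_rows:
  targets: [0.003,-0.038,0,0,0,-0.12,-1,0.006,-0.076,0,0,0,-0.24,-1,0.009,-0.115,0,0,0,-0.36,-1,0.012,-0.154,0,0,0,-0.48,-1,0.015,-0.193,0,0,0,-0.6,-1,0.018,-0.232,0,0,0,-0.72,-1,0.021,-0.271,0,0,0,-0.84,-1,0.024,-0.31,0,0,0,-0.96,-1,0.027,-0.35,0,0,0,-1.08,-1,0.03,-0.39,0,0,0,-1.2,-1,0.034,-0.43,0,0,0,-1.32,-1,0.037,-0.47,0,0,0,-1.44,-1]

```text
clock: 23.53
eef_pos: [546.0, 207.7, 154.9]
tcp_rot: [3.14, -0.001, 1.403]
contact_force: [0.7, 0.1, -1.3]
opening: 0.402
grasp_force: 30.5
```

Request:
send_rows:
  targets: [0,0,0,0,0,-0.12,-1,0,0,0,0,0,-0.24,-1,0,0,0,0,0,-0.36,-1,0,0,0,0,0,-0.48,-1,0,0,0,0,0,-0.6,-1,0,0,0,0,0,-0.72,-1,0,0,0,0,0,-0.84,-1,0,0,0,0,0,-0.96,-1,0,0,0,0,0,-1.08,-1,0,0,0,0,0,-1.2,-1,0,0,0,0,0,-1.32,-1,0,0,0,0,0,-1.44,-1]

```text
clock: 24.53
eef_pos: [546.0, 205.5, 154.8]
tcp_rot: [3.141, 0.001, 2.843]
contact_force: [0.8, -0.2, -0.7]
opening: 0.4
grasp_force: 30.5
```

```bash
python3 - <<'E'
from h import *
plan(lane(33,150),lane(33,29))
E
```

```text
[-0.001, 0.001, 0.005] [0.0, 0.001, -0.409] rows 3.3
[-0.001, 0.001, 0.126] [0.0, 0.001, -0.409] rows 2.9
at [546.  205.5 154.8] heading 1.272 t 24.5333 F [ 0.8 -0.2 -0.7] op 0.4 grip 30.5
```

Request:
send_rows:
  targets: [0,0,0,0,0,-0.12,-1,0,0,0,0,0,-0.24,-1,0,0,0,0,0,-0.36,-1,0,0.001,0,0,0,-0.409,-1,0,0.001,0,0,0,-0.409,-1,0,0.001,0.03,0,0,-0.409,-1,0,0.001,0.06,0,0,-0.409,-1,0,0.001,0.09,0,0,-0.409,-1,0,0.001,0.112,0,0,-0.409,-1,0,0.001,0.122,0,0,-0.409,-1,0,0.001,0.126,0,0,-0.409,-1,0,0.001,0.126,0,0,-0.409,-1]

```text
clock: 25.53
eef_pos: [547.6, 206.6, 29.1]
tcp_rot: [3.141, 0.002, -3.039]
contact_force: [-0.1, 0.5, -1.0]
opening: 0.39
grasp_force: 30.6
```

Request:
send_rows:
  targets: [0,0,0.001,0,0,0,0.1,0,0,0.001,0,0,0,0.1,0,0,0.001,0,0,0,0.1,0,0,-0.03,0,0,0,0.1,0,0,-0.065,0,0,0,0.1,0,0,-0.1,0,0,0,0.1,0,-0.038,-0.12,0,0,0.12,0.1,0,-0.076,-0.12,0,0,0.24,0.4,-0.005,-0.115,-0.12,0,0,0.36,0.4,-0.01,-0.154,-0.12,0,0,0.48,0.4,-0.015,-0.192,-0.12,0,0,0.6,0.4,-0.018,-0.23,-0.12,0,0,0.72,0.4]

```text
clock: 26.53
eef_pos: [588.5, -22.2, 148.7]
tcp_rot: [3.141, 0.001, 2.52]
contact_force: [0.4, 0.2, 0.0]
opening: 0.7
grasp_force: 0.0
```

```bash
python3 - <<'E'
from h import *
plan((615.6,-280.2,100,-.157)); locos('t9.png')
t=cv2.imread('pics/t9.png')
for a,c in blobs(t,red(t),(130,150,260,215),6): print('drawer red',a,c)
E
```

```text
[-0.172, -0.194, 0.049] [0.001, 0.0, 1.106] rows 8.8
at [588.5 -22.2 148.7] heading 0.949 t 26.5333 F [0.4 0.2 0. ] op 0.7 grip 0.0
red 93 [332.67 167.14] [ 614.2 -290.1]
dark 14 [316.5 164.5] [ 622.6 -236.9]
dark 33 [263.48 179.12] [570.2 -61.1]
drawer red 8 [217.88 174.62]
drawer red 91 [201.99 178.63]
drawer red 97 [181.96 181.19]
```

Request:
send_rows:
  targets: [-0.022,-0.025,0,0,0,0.12,0.4,-0.044,-0.05,0,0,0,0.24,0.4,-0.066,-0.075,0,0,0,0.36,0.4,-0.088,-0.1,0,0,0,0.48,0.4,-0.11,-0.125,0,0,0,0.6,0.4,-0.132,-0.15,0.01,0,0,0.72,0.4,-0.154,-0.175,0.03,0,0,0.84,0.4,-0.172,-0.194,0.049,0,0,0.96,0.4,-0.172,-0.194,0.049,0,0,1.08,0.4,-0.172,-0.194,0.049,0,0,1.106,0.4,-0.172,-0.194,0.049,0,0,1.106,0.4]

```text
clock: 27.5
eef_pos: [616.0, -278.6, 98.5]
tcp_rot: [-3.141, -0.0, 1.417]
contact_force: [0.7, -0.4, -0.3]
opening: 0.699
grasp_force: 0.0
```

```bash
python3 - <<'E'
from h import *
plan((615.6,-280.2,10,-.157))
E
```

```text
[-0.002, -0.0, 0.089] [-0.001, -0.0, 0.004] rows 2.1
at [ 616.  -278.6   98.5] heading -0.153 t 27.5 F [ 0.7 -0.4 -0.3] op 0.7 grip 0.0
```

Request:
send_rows:
  targets: [-0.002,0,0.04,0,0,0,0.4,-0.002,0,0.075,0,0,0,0.4,-0.002,0,0.089,0,0,0,0.4,-0.002,0,0.089,0,0,0,0.4,-0.002,0,0.089,0,0,0,-1,-0.002,0,0.089,0,0,0,-1,-0.002,0,0.089,0,0,0,-1,-0.002,0,0.089,0,0,0,-1,-0.002,0,0.089,0,0,0,-1,-0.002,0,0.05,0,0,0,-1,-0.002,0,0.01,0,0,0,-1,-0.002,0,-0.03,0,0,0,-1]

```text
clock: 28.5
eef_pos: [615.6, -279.9, 130.5]
tcp_rot: [-3.141, -0.0, 1.42]
contact_force: [1.1, -1.3, -0.9]
opening: 0.395
grasp_force: 30.2
```

```bash
python3 - <<'E'
from h import *
plan(lane(99,155))
E
```

```text
[0.534, -0.158, -0.024] [-0.0, -0.001, -1.832] rows 14.7
at [ 615.6 -279.9  130.5] heading -0.151 t 28.5 F [ 1.1 -1.3 -0.9] op 0.4 grip 30.2
```

Request:
send_rows:
  targets: [0.038,-0.011,-0.024,0,0,-0.12,-1,0.076,-0.022,-0.024,0,0,-0.24,-1,0.114,-0.033,-0.024,0,0,-0.36,-1,0.152,-0.045,-0.024,0,0,-0.48,-1,0.19,-0.056,-0.024,0,0,-0.6,-1,0.228,-0.067,-0.024,0,0,-0.72,-1,0.266,-0.079,-0.024,0,0,-0.84,-1,0.304,-0.09,-0.024,0,0,-0.96,-1,0.342,-0.101,-0.024,0,0,-1.08,-1,0.38,-0.112,-0.024,0,0,-1.2,-1,0.418,-0.124,-0.024,0,0,-1.32,-1,0.456,-0.135,-0.024,0,0,-1.44,-1]

```text
clock: 29.5
eef_pos: [550.7, 192.9, 154.0]
tcp_rot: [3.141, 0.001, 2.866]
contact_force: [1.0, -1.6, 0.1]
opening: 0.397
grasp_force: 30.3
```

```bash
python3 - <<'E'
from h import *
plan(lane(99,155))
E
```

```text
[0.032, 0.073, -0.001] [0.0, 0.001, -0.386] rows 3.1
at [550.7 192.9 154. ] heading 1.295 t 29.5 F [ 1.  -1.6  0.1] op 0.4 grip 30.3
```

Request:
send_rows:
  targets: [0.016,0.036,0,0,0,-0.12,-1,0.032,0.073,0,0,0,-0.24,-1,0.032,0.073,0,0,0,-0.36,-1,0.032,0.073,0,0,0,-0.386,-1,0.032,0.073,0,0,0,-0.386,-1]

```text
clock: 29.92
eef_pos: [540.6, 271.1, 153.7]
tcp_rot: [3.141, 0.001, -3.034]
contact_force: [-0.3, 0.1, -1.0]
opening: 0.399
grasp_force: 30.4
```

```bash
python3 - <<'E'
from h import *
plan(lane(99,155),lane(99,29))
E
```

```text
[0.001, 0.001, -0.001] [0.0, 0.001, -0.003] rows 0.0
[0.001, 0.001, 0.125] [0.0, 0.001, -0.003] rows 3.0
at [540.6 271.1 153.7] heading 1.678 t 29.9167 F [-0.3  0.1 -1. ] op 0.4 grip 30.4
```

Request:
send_rows:
  targets: [0,0.001,0.03,0,0,0,-1,0,0.001,0.06,0,0,0,-1,0,0.001,0.09,0,0,0,-1,0,0.001,0.112,0,0,0,-1,0,0.001,0.121,0,0,0,-1,0,0.001,0.125,0,0,0,-1,0,0.001,0.125,0,0,0,-1]

```text
clock: 30.5
eef_pos: [542.3, 270.6, 29.4]
tcp_rot: [3.141, 0.002, -3.039]
contact_force: [1.0, 0.2, -0.2]
opening: 0.393
grasp_force: 30.3
```

Request:
send_rows:
  targets: [0,0,0.001,0,0,0,0.1,0,0,0.001,0,0,0,0.1,0,0,0.001,0,0,0,0.1,0,0,-0.03,0,0,0,0.1,0,0,-0.065,0,0,0,0.1,0,0,-0.1,0,0,0,0.1,0.03,-0.02,-0.12,0,0,0.12,-1,0.06,-0.04,-0.12,0,0,0.24,-1,0.09,-0.06,-0.12,0,0,0.36,-1,0.12,-0.075,-0.12,0,0,0.48,-1,0.15,-0.09,-0.12,0,0,0.6,-1,0.168,-0.098,-0.12,0,0,0.72,-1]

```text
clock: 31.5
eef_pos: [380.4, 154.2, 147.9]
tcp_rot: [-3.14, -0.001, 2.519]
contact_force: [-0.6, -0.6, 1.1]
opening: 0.001
grasp_force: 0.0
```

```bash
python3 - <<'E'
from h import *
plan((385,156,140,.11),(385,156,58,.11)); t=grab('top','t10.png'); s=grab('scene')
a=cv2.resize(s['color'][120:210,270:390],(400,300),interpolation=cv2.INTER_CUBIC);b=cv2.resize(t['color'][135:225,125:245],(400,300),interpolation=cv2.INTER_CUBIC)
cv2.imwrite('pics/m10.png',np.hstack([a,b]))
for n,d in(('t',t),('s',s)):
    for a,c in blobs(d['color'],red(d['color']),(130,110,400,230),6): print(n,a,c,onz(d,c,70)[:2].round(1))
E
```

```text
[-0.003, 0.004, 0.008] [-0.002, -0.0, 0.838] rows 6.7
[-0.003, 0.004, 0.09] [-0.002, -0.0, 0.838] rows 2.0
at [380.4 154.2 147.9] heading 0.948 t 31.5 F [-0.6 -0.6  1.1] op 0.0 grip 0.0
t 85 [222.32 174.18] [581.7  74.3]
t 90 [202.04 177.64] [569.1 140.4]
t 97 [181.85 180.22] [559.4 206.5]
t 93 [162.23 182.19] [551.7 270.9]
t 29 [352.03 202.66] [ 496.7 -352.1]
s 14 [277.64 146.64] [430.9 310.9]
s 38 [299.24 158.66] [556.7 262.6]
s 41 [294.02 166.07] [565.7 198. ]
s 44 [288.64 174.14] [575.9 132.6]
s 53 [283.38 182.74] [587.5  68.4]
s 47 [134.83 205.94] [ 225.1 -318.7]
```

View pics/m10.png

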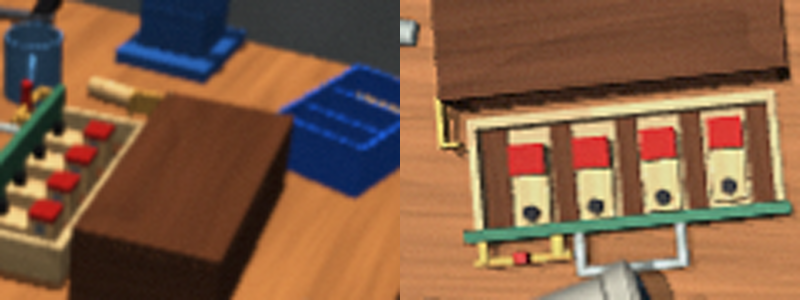

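All four locos are flat in their own lanes: red cabs (527,157), (592,152), (658,143) and (725,132) to the back, chimneys to the handle. Now I push the drawer shut.

Request:
send_rows:
  targets: [-0.003,0.004,0,0,0,0.12,-1,-0.003,0.004,0,0,0,0.24,-1,-0.003,0.004,0,0,0,0.36,-1,-0.003,0.004,0,0,0,0.48,-1,-0.003,0.004,0,0,0,0.6,-1,-0.003,0.004,0,0,0,0.72,-1,-0.003,0.004,0,0,0,0.838,-1,-0.003,0.004,0.03,0,0,0.838,-1,-0.003,0.004,0.06,0,0,0.838,-1,-0.003,0.004,0.09,0,0,0.838,-1,-0.003,0.004,0.09,0,0,0.838,-1,-0.003,0.004,0.09,0,0,0.838,-1]

```text
clock: 32.6
eef_pos: [388.2, 157.6, 57.4]
tcp_rot: [-3.139, 0.001, 1.689]
contact_force: [0.4, -0.9, 0.0]
opening: -0.004
grasp_force: 0.0
```

```bash
python3 - <<'E'
from h import *
plan((415,159,58,.11),(555,175,58,.11))
E
```

```text
[-0.002, 0.027, -0.001] [-0.003, 0.001, 0.008] rows 0.6
[-0.002, 0.168, -0.001] [-0.003, 0.001, 0.008] rows 3.4
at [388.2 157.6  57.4] heading 0.118 t 32.6 F [ 0.4 -0.9  0. ] op -0.0 grip 0.0
```

Request:
send_rows:
  targets: [0,0.012,0,0,0,0.008,-1,0,0.02,0,0,0,0.008,-1,0,0.027,0,0,0,0.008,-1,0,0.034,0,0,0,0.008,-1,0,0.042,0,0,0,0.008,-1,0,0.05,0,0,0,0.008,-1,0,0.059,0,0,0,0.008,-1,0,0.068,0,0,0,0.008,-1,0,0.077,0,0,0,0.008,-1,0,0.086,0,0,0,0.008,-1,0,0.095,0,0,0,0.008,-1,0,0.104,0,0,0,0.008,-1]

```text
clock: 33.6
eef_pos: [492.7, 169.8, 57.9]
tcp_rot: [-3.141, 0.0, 1.68]
contact_force: [-2.3, -0.6, 2.2]
opening: -0.0
grasp_force: 1.1
```

Request:
send_rows:
  targets: [0,0.009,0,0,0,0,-1,0,0.018,0,0,0,0,-1,0,0.027,0,0,0,0,-1,0,0.035,0,0,0,0,-1,0,0.042,0,0,0,0,-1,0,0.048,0,0,0,0,-1,0,0.053,0,0,0,0,-1,0,0.057,0,0,0,0,-1]

```text
clock: 34.27
eef_pos: [549.0, 176.0, 58.0]
tcp_rot: [3.142, 0.0, 1.68]
contact_force: [-1.8, 1.3, 1.2]
opening: 0.003
grasp_force: 0.9
```

```bash
python3 - <<'E'
from h import *
plan((555,175,58,.11))
t=grab('top','t11.png'); s=grab('scene')
a=cv2.resize(s['color'][120:210,270:390],(400,300),interpolation=cv2.INTER_CUBIC);b=cv2.resize(t['color'][135:225,125:245],(400,300),interpolation=cv2.INTER_CUBIC)
cv2.imwrite('pics/m11.png',np.hstack([a,b]))
E
```

```text
[-0.002, 0.006, -0.0] [0.0, 0.0, -0.001] rows 0.1
at [549. 176.  58.] heading 0.109 t 34.2667 F [-1.8  1.3  1.2] op 0.0 grip 0.9
```

View pics/m11.png

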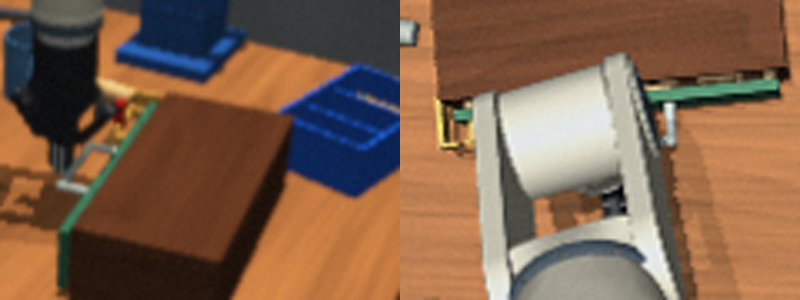

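The drawer is nearly shut, with a thin gap left along the cabinet front. I creep until the force rises.

Request:
send_rows:
  targets: [0,0.003,0,0,0,0,-1,0,0.006,0,0,0,0,-1,0,0.009,0,0,0,0,-1,0,0.011,0,0,0,0,-1,0,0.011,0,0,0,0,-1]

```text
clock: 34.78
eef_pos: [556.5, 176.7, 57.7]
tcp_rot: [-3.135, 0.001, 1.68]
contact_force: [-12.2, 0.1, 10.4]
opening: -0.0
grasp_force: 6.5
```

Request:
send_rows:
  targets: [0,0.003,0,0,0,0,-1,0,0.003,0,0,0,0,-1,0,0.003,0,0,0,0,-1]

```text
clock: 35.03
eef_pos: [556.7, 176.6, 57.6]
tcp_rot: [-3.13, 0.001, 1.68]
contact_force: [-22.9, 0.5, 19.0]
opening: -0.002
grasp_force: 11.4
```

Request:
send_rows:
  targets: [0,-0.03,0,0,0,0,-1,0,-0.05,-0.03,0,0,0,-1,0,-0.08,-0.06,0,0,0,-1,-0.04,-0.1,-0.1,0,0,0,-1,-0.08,-0.12,-0.1,0,0,0,-1,-0.12,-0.14,-0.1,0,0,0,-1,-0.12,-0.14,-0.1,0,0,0,-1]

```text
clock: 35.62
eef_pos: [435.2, 40.5, 159.2]
tcp_rot: [3.14, 0.001, 1.68]
contact_force: [-0.9, 0.2, 0.6]
opening: 0.001
grasp_force: 0.0
```

```bash
python3 - <<'E'
from h import *
t=grab('top','t12.png'); s=grab('scene','s12.png')
a=cv2.resize(s['color'][120:210,270:390],(400,300),interpolation=cv2.INTER_CUBIC);b=cv2.resize(t['color'][135:225,125:245],(400,300),interpolation=cv2.INTER_CUBIC)
cv2.imwrite('pics/m12.png',np.hstack([a,b]))
ct=blobs(t['color'],red(t['color']),(140,150,190,200),1);cs=blobs(s['color'],red(s['color']),(280,130,330,170),1);print(ct,cs)
for _,p in ct:
  for _,q in cs: print(p,q,*[np.round(v,1) for v in tri(t,p,s,q)])
c=np.array([556.7,176.6]); X=np.array([np.cos(.11),np.sin(.11)]);Y=np.array([-X[1],X[0]])
print('tab expected',c+(20+18)*X+100*Y); plan((560,180,150,.11))
E
```

```text
[(12, array([157.33, 172.58]))] [(14, array([306.64, 152.64]))]
[157.33 172.58] [306.64 152.64] [579.7 282.5  94.9] 2.1
tab expected [583.49250164 280.16718523]
[0.125, 0.139, 0.009] [0.001, 0.001, -0.004] rows 4.5
at [435.5  40.5 158.7] heading 0.106 t 35.7167 F [-0.1 -0.5 -0.3] op -0.0 grip 0.0
```

View pics/m12.png

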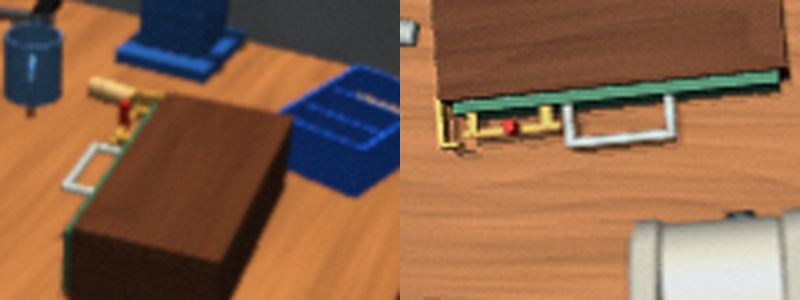

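The drawer is shut: the green panel is flush and there is no gap. The tab at (510,127) triangulates to (580,282), which matches what I expected. Now I shoot the bolt.

```bash
python3 - <<'E'
from h import *
plan((584.3,251.2,155,.11),(584.3,251.2,94,.11))
E
```

```text
[0.194, 0.17, 0.004] [0.001, 0.001, -0.004] rows 6.2
[0.194, 0.17, 0.065] [0.001, 0.001, -0.004] rows 1.5
at [435.5  40.5 158.7] heading 0.106 t 35.7167 F [-0.1 -0.5 -0.3] op -0.0 grip 0.0
```

Request:
send_rows:
  targets: [0.03,0.027,0,0,0,0,-1,0.06,0.054,0,0,0,0,-1,0.09,0.08,0,0,0,0,-1,0.12,0.105,0,0,0,0,-1,0.15,0.13,0,0,0,0,-1,0.18,0.155,0,0,0,0,-1,0.194,0.17,0,0,0,0,-1,0.194,0.17,0,0,0,0,-1,0.194,0.17,0.03,0,0,0,-1,0.194,0.17,0.055,0,0,0,-1,0.194,0.17,0.065,0,0,0,-1,0.194,0.17,0.065,0,0,0,-1]

```text
clock: 36.72
eef_pos: [582.2, 253.5, 90.3]
tcp_rot: [-3.137, 0.001, 1.68]
contact_force: [-1.5, -0.9, -0.9]
opening: -0.0
grasp_force: 0.0
```

Request:
send_rows:
  targets: [0.006,0,0,0,0,0,-1,0.012,0,0,0,0,0,-1,0.017,0,0,0,0,0,-1,0.022,0,0,0,0,0,-1,0.027,0,0,0,0,0,-1,0.032,0,0,0,0,0,-1,0.037,0,0,0,0,0,-1,0.041,0,0,0,0,0,-1,0.045,0,0,0,0,0,-1,0.045,0,0,0,0,0,-1]

```text
clock: 37.55
eef_pos: [579.4, 297.6, 93.1]
tcp_rot: [-3.141, 0.004, 1.681]
contact_force: [1.5, -9.7, 4.5]
opening: 0.005
grasp_force: 5.2
```

Request:
send_rows:
  targets: [0.004,0,0,0,0,0,-1,0.004,0,0,0,0,0,-1,0.004,0,0,0,0,0,-1]

```text
clock: 37.8
eef_pos: [579.3, 298.0, 93.2]
tcp_rot: [-3.14, 0.008, 1.681]
contact_force: [4.2, -25.5, 10.2]
opening: -0.0
grasp_force: 13.1
```

Request:
send_rows:
  targets: [-0.02,0,0,0,0,0,-1,-0.03,0,-0.03,0,0,0,-1,-0.05,-0.03,-0.07,0,0,0,-1,-0.08,-0.06,-0.08,0,0,0,-1,-0.12,-0.09,-0.08,0,0,0,-1,-0.16,-0.12,-0.08,0,0,0,-1,-0.2,-0.14,-0.08,0,0,0,-1,-0.24,-0.15,-0.08,0,0,0,-1,-0.24,-0.15,-0.08,0,0,0,-1]

```text
clock: 38.55
eef_pos: [454.0, 46.2, 173.1]
tcp_rot: [-3.141, 0.0, 1.68]
contact_force: [0.7, 1.1, -0.0]
opening: -0.002
grasp_force: 0.0
```

```bash
python3 - <<'E'
from h import *
t=grab('top','t13.png'); s=grab('scene','s13.png')
a=cv2.resize(s['color'][120:210,270:390],(400,300),interpolation=cv2.INTER_CUBIC);b=cv2.resize(t['color'][135:225,125:245],(400,300),interpolation=cv2.INTER_CUBIC)
cv2.imwrite('pics/m13.png',np.hstack([a,b]))
ct=blobs(t['color'],red(t['color']),(130,150,190,200),1);cs=blobs(s['color'],red(s['color']),(280,130,330,170),1);print(ct,cs)
for _,p in ct:
  for _,q in cs: P,e=tri(t,p,s,q);print(P.round(1),e.round(1),'shot',np.dot(P[:2]-[579.7,282.5],[-.11,.994]).round(1))
s=r.sense(); print(s['eef_pos'],s['contact_force'])
E
```

```text
[(13, array([147.46, 173.46]))] [(12, array([309.25, 149.92]))]
[576.4 315.2  91.7] 2.4 shot 32.8
[454.17605084  45.20608819 173.07123367] [-0.44508668  0.83726337  0.64011384]
```

View pics/m13.png

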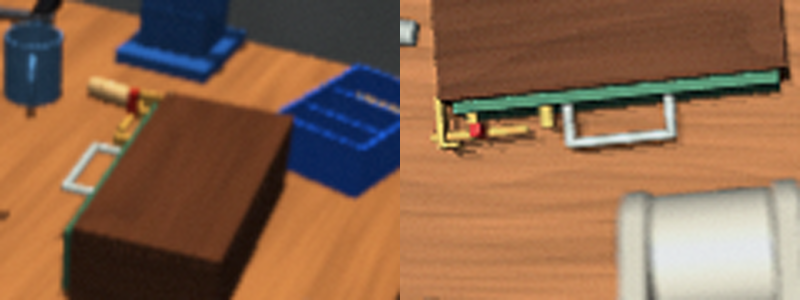

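The bolt is through its keeper: the tab moved from (510,127) to (476,130) and met a hard stop. The drawer is shut and the robot is clear, so I hand the job in.

```bash
python3 -c "
from rig import r
print(r.sign_off())"
```

```text
the job is handed in; nothing more can be done
None
```

The job is handed in: all four wooden locomotives are in the drawer, one to a lane with their chimneys towards the handle. The drawer is pushed shut and the bolt shot to its stop, about 33 mm by camera; the sign-off gave no verdict.

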